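# Spring-test a telescoping rod at the parts counter

### The arm

A 7-joint arm with a two-finger parallel gripper is mounted at the origin on the work surface. World frame = base frame: x ahead of the robot, y to its left, z up, the work surface at z = 0. Lengths are in m, angles in rad, forces in N, time in s.
With the tool pointing down it reaches from about 0.4 to 0.85 m from the base axis. Payload 4.5 kg.
Tool frame: the origin (TCP) lies at the very end of the fingers, on their centre line; the grasp point (between the pads) lies 19 mm behind it; z points along the fingers, y is the direction in which the jaws open and shut (so a half turn about z gives the same grasp; the last joint's range is limited). The gripper opens to 85 mm and grips with 20 to 120 N. Pads are 22 mm wide; open, the fingers measure 114 mm over their backs; the gripper's body (76 mm by 85 mm) begins 54 mm behind the grasp point. The pads swing forward as they close: fully open they stand 13 mm farther back than shut.
Start: joints at [-1.13, 0.689, -0.195, 1.565, 0.157, 0.902, -0.215], TCP at [0.247, 0.574, 0.231] pointing down, gripper open.
Joint ranges: [-3.01, 3.01], [-0.46, 2.08], [-1.47, 1.51], [0.13, 2.56], [-1, 4.14], [0.04, 2.09], [-2.66, 2.66]. Speed limits (rad/s): [2.57, 2.57, 3.14, 3.14, 3.14, 3.14, 3.14].

### API

Orientations are given as a 3x3 rotation matrix whose columns are the frame's x, y, z axes.
In Python, from station import * gives the robot as it stands. Calls block until the motion is done:
- move_ptp(position, orientation): joint-space move of the TCP to a pose.
- line_to(position, frame=None, v=0.15): straight line of the TCP; frame=None keeps the orientation; v is the mean speed in m/s.
- set_joints(angles): joint-space move.
- gripper_open() and gripper_close(force=None): open the fingers fully, or close them until they stop; force is the grip in N (None keeps the last).
- dwell(seconds).
- inverse_kinematics(position, orientation): joint angles nearest the present ones, or None.
- get_image(name): name is "scene" or "top" or "wrist"; returns a dict with "color" (420x560x3 uint8, red, green, blue), "vfov" (degrees; the focal length in pixels is half the picture's height over the tangent of half this angle, whatever the lens; pixels are square), "cx", "cy" (the principal point, pixels), "eye" and "rotation" of the camera in the world. Camera axes: x right, y down, z forward; pixel columns grow to the right and rows downward; lengths in m; the calibration is good to about 2 mm. A picture is of the moment at which its call begins. There is no depth.
A pose or a line that the arm cannot do raises IKError and nothing moves.
- close_job(): hands the job in, once; it reports no verdict.
Readings, each from a call of its own:
- read_clock(): time.
- read_joints(): joint angles.
- read_joint_vel(): joint speeds.
- read_tau(): joint torques, N m.
- read_tcp_pos(): TCP position.
- read_tcp_rot(): TCP orientation.
- read_ft_force(): force on the tool from outside, world axes, zero at the start.
- read_wrist_torque(): the same for the moment, N m.
- read_finger_gap(): opening from 0.0 (shut) to 1.0 (fully open).
Only numpy, scipy, OpenCV 4.12 (cv2) and the standard library are available. Lean on these libraries where they do the work, as an engineer would, in place of code of your own. Each camera call takes 0.05 s, during which the arm holds its last target.

### The job

Pick the blue sprung rod (black handle with a red end disc) out of the crate of mixed parts and lay it in the test cradle, with its handle sticking out in front of the slotted front plate. Then pull the handle straight out against the inner spring until the red disc stands over the green length mark on the rail, and finish holding it there, still gripped and steady, with the barrel seated in the cradle. Do not lift out, knock over or shove about any of the other parts in the crate or on the counter.

Things in the scene. Friction and masses are not known exactly. Their poses are not given: they have to be found in the camera images.
- strut_mid (a point): Sprung rod, about 0.4 kg: centre of its barrel. Blue square barrel 30 x 30 mm, 110 mm long, between steel collars 44 x 44 mm, 14 mm thick (x from -65 to +65 in all); its x axis points to the handle. Lies flat on the collars, this point 22 mm above the crate's 5 mm floor. Can be gripped from above across the barrel's 30 mm. Balance point some 20 mm from here towards the handle
- handle_grip (a point): Centre of the black handle on the 12 mm steel rod: 34 mm along the rod, 22 mm wide, 26 mm high; grip across the 22 mm from above. Axes as the barrel. Unpulled it is 112 mm from the barrel centre, with 30 mm of bare rod between collar and handle. Pulled out by d it moves d along x (hard stop at 75 mm); spring force about 4.5 N + 0.15 N per mm
- disc (a point): Centre of the red end disc (36 mm diameter, 6 mm thick) on the outer end of the handle, 20 mm beyond the handle centre along x
- cradle: Test cradle, fixed. Origin at its underside on the counter, below where the barrel's centre is laid; its x axis is the pull direction, z up. Rail 84 mm wide, 8 mm thick, x -90 to +215 mm. Two seats (x -78 to -40 and +40 to +76), 14 mm high, carry the collars; between them only the rail, so that fingers can straddle the barrel
- cradle_seat (a point): Where the barrel's centre goes: 36 mm above the cradle's origin, same axes. Side cheeks 52 mm apart hold the 44 mm collars; they are 40 mm high, with lips that flare outward up to 58 mm. Lay the barrel's centre here (9 mm either way along x is possible); pulling first slides it forward until the front collar bears on the plate, 9 mm further on
- cradle_slot (a point): Centre of the slot of the front plate, at rod height (36 mm), 79 mm from the cradle origin along x. Plate 10 mm thick, top 54 mm above the counter; slot 24 mm wide, open at the top, its bottom 22 mm above the counter. The bare rod lies in the slot, the front collar behind the plate, the handle in front
- mark: Green length mark: flat strip 14 mm along the pull direction, 80 mm across, 2 mm thick, on the rail (8 mm above the counter), origin under its centre, axes as the cradle. It lies 170 to 196 mm from the cradle origin along x, so the rod is pulled out by 29 to 55 mm. The disc's lower edge passes 8 mm above it
- crate: Open grey crate 310 x 270 mm, walls 45 mm high, 5 mm thick, floor 5 mm; origin under its centre. The sprung rod lies along its middle, other parts along its two long sides
- bush_a: Dark bushing in the crate, 42 mm diameter, 40 mm high, standing; origin under its centre. Leave alone
- bush_b: Dark bushing like bush_a. Leave alone
- bush_c: Copper bushing in the crate, 42 mm diameter, 30 mm high. Leave alone
- pin: Plain steel pin with two brass square ends, lying in the crate, 114 x 28 x 28 mm, along x. Leave alone
- pad: Black rubber pad in the crate, 70 x 34 x 18 mm. Leave alone
- filter: White filter can standing on the counter, 92 mm diameter, 130 mm high. Leave alone
- carton: Yellow carton standing on the counter, 75 x 55 x 110 mm. Leave alone
- lamp: Orange lamp on a black base lying on the counter, 110 x 60 x 44 mm. Leave alone
Things that resemble listed ones, but are neither listed nor needed, are in the scene too. What is shaped like the part that bears strut_mid but pink is not meant.

How it is judged:
On the way, in this order (a step that is already met when the one before it is completed fails the run):
1. the sprung rod is lifted clear of the crate (height (world z) of strut_mid above 0.07 m), for 0.1 s.
2. the sprung rod lies seated in the cradle, handle in front of the plate, not yet pulled (x of strut_mid in the frame of cradle between -0.013 and 0.013 m and y of strut_mid in the frame of cradle between -0.009 and 0.009 m and z of strut_mid in the frame of cradle between 0.031 and 0.042 m and angle between the x axis of strut_mid and the x axis of cradle, either way round below 0.15 rad and angle between strut_mid's own x axis and vertical between 1.47 and 1.67 rad and distance between strut_mid and disc below 0.142 m), for 0.2 s.
At the end, for the whole second after the job is handed in: Barrel seated in the cradle (31-42 mm high, within 9 mm of the middle line and 0.15 rad, front collar at the plate); red disc within 7 mm of the green mark's centre along the rail, still (under 20 mm/s), fingers gripping the handle (over 3 N) through the last second; other parts left (x of strut_mid in the frame of cradle between 0.003 and 0.014 m and y of strut_mid in the frame of cradle between -0.009 and 0.009 m and z of strut_mid in the frame of cradle between 0.031 and 0.042 m and angle between the x axis of strut_mid and the x axis of cradle, either way round below 0.15 rad and angle between strut_mid's own x axis and vertical between 1.47 and 1.67 rad and x of disc in the frame of mark between -0.007 and 0.007 m and contact force between the fingers and strut_rod above 3 N and distance between strut_mid and disc above 0.15 m and linear speed of strut_rod below 0.02 m/s); the arm keeps its last pose, push and grip.
It fails at once if another part in the crate or on the counter is moved by more than 40 mm (distance of any of bush_a, bush_b, bush_c, pin, pad, filter, carton, lamp from where it was at the start of the episode above 0.04 m).
It fails at once if another standing or lying part is tipped over (angle between any of bush_a, bush_b, bush_c, pin, pad, filter, carton, lamp's own z axis and vertical above 0.5 rad).
It also fails if it takes over 54 s, if anything falls off the work surface, if the arm or the gripper's body presses on something with over 40 N, if the wrist force passes 120 N, or if a joint passes its speed limit or range.

## Working session

There is one attempt and no reset: what is moved stays moved. The work goes in short steps, each a Python script; the robot and the scene stay as the last script left them, time stands still between calls to the robot, and variables do not carry over. Pictures are saved under pics/ and viewed, and the job is handed in when it is done.

```bash
mkdir -p pics; ls; python3 - <<'E'
from station import *
import cv2
for n in ["scene","top","wrist"]:
    d=get_image(n); cv2.imwrite(f"pics/{n}0.png",d["color"][:,:,::-1])
    print(n,d["vfov"],d["cx"],d["cy"],d["eye"],d["rotation"],[k for k in d])
print(read_clock(),read_tcp_pos(),read_tcp_rot())
E
```

```text
pics
scene 42.63995899781249 276.7437744546025 209.12237557399197 [ 1.0011205  -0.63582453  1.29146203] [[ 0.79954773  0.50864792 -0.31937552]
 [ 0.60040905 -0.66341853  0.44652529]
 [ 0.01524452 -0.54877423 -0.83583159]] ['color', 'vfov', 'cx', 'cy', 'eye', 'rotation']
top 49.28843712452305 283.1701141960872 212.91896187582648 [0.32370689 0.02936287 1.29034814] [[ 0.0215542  -0.98793972  0.15333141]
 [-0.99974544 -0.02027561  0.00989771]
 [-0.00666946 -0.15350571 -0.98812525]] ['color', 'vfov', 'cx', 'cy', 'eye', 'rotation']
wrist 58.503511777255696 278.5843616943804 205.8036046291461 [0.17730045 0.60429151 0.37387858] [[ 0.39695112  0.87596549  0.27406982]
 [ 0.91783336 -0.37772389 -0.12209255]
 [-0.00342614  0.3000152  -0.95392827]] ['color', 'vfov', 'cx', 'cy', 'eye', 'rotation']
0.15 [0.24710558 0.57354558 0.23068454] [[-9.18432138e-01  3.95578310e-01 -4.55599829e-04]
 [ 3.95578560e-01  9.18431206e-01 -1.31236172e-03]
 [-1.00704733e-04 -1.38554071e-03 -9.99999035e-01]]
```

View pics/scene0.png

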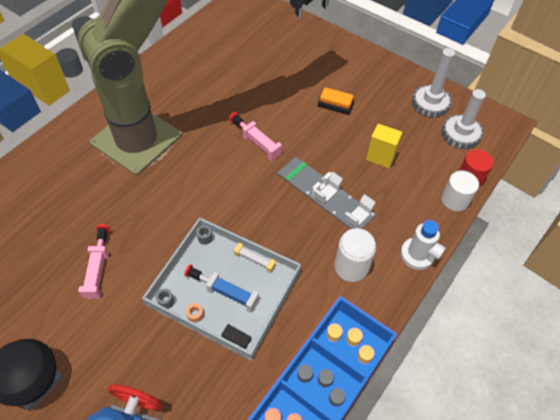

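View pics/top0.png

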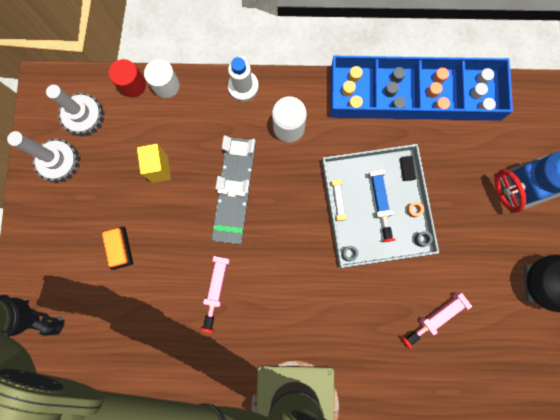

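View pics/wrist0.png

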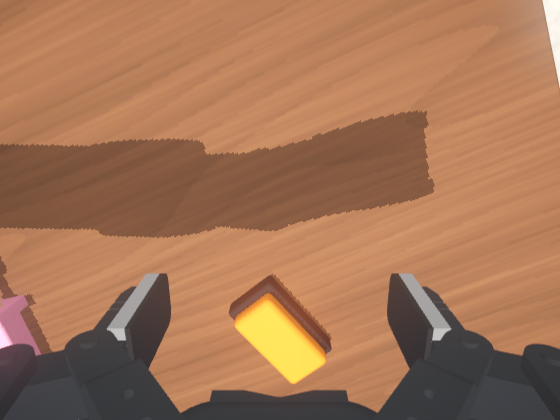

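Candidates for the rod, in the top view: blue rod in the crate (382,193), pink rod (217,283) and pink rod (445,315). The pin at (338,200) is only loosely similar. By the description I choose the blue one. Its handle and red disc point towards the robot, at (388,236). The cradle is at (234,190), with its green mark at (228,229).

```bash
cat > h.py <<'E'
from station import *
import numpy as np, cv2
def ray(d,uv):
    f=d["color"].shape[0]/2/np.tan(np.radians(d["vfov"])/2)
    c=np.array([(uv[0]-d["cx"])/f,(uv[1]-d["cy"])/f,1.])
    r=np.array(d["rotation"])@c
    return np.array(d["eye"]),r/np.linalg.norm(r)
def onz(d,uv,z):
    e,r=ray(d,uv); return e+r*(z-e[2])/r[2]
def proj(d,p):
    f=d["color"].shape[0]/2/np.tan(np.radians(d["vfov"])/2)
    c=np.array(d["rotation"]).T@(np.array(p)-d["eye"]); return c[:2]/c[2]*f+[d["cx"],d["cy"]]
def tri(d1,u1,d2,u2):
    e1,r1=ray(d1,u1);e2,r2=ray(d2,u2)
    A=np.stack([r1,-r2],1);s=np.linalg.lstsq(A,e2-e1,rcond=None)[0]
    a=e1+r1*s[0];b=e2+r2*s[1];return (a+b)/2,np.linalg.norm(a-b)
def hsv(d): return cv2.cvtColor(d["color"],cv2.COLOR_RGB2HSV)
def blobs(m,amin=20):
    n,l,s,c=cv2.connectedComponentsWithStats(m.astype(np.uint8))
    return [(c[i].round(1),s[i].tolist(),cv2.minAreaRect(np.argwhere(l==i)[:,::-1].astype(np.float32))) for i in range(1,n) if s[i][4]>=amin]
def masks(d):
    H=hsv(d);h,s,v=[H[...,i].astype(int) for i in range(3)]
    return dict(blue=(h>95)&(h<125)&(s>120)&(v>80),green=(h>45)&(h<85)&(s>120)&(v>80),red=((h<6)|(h>174))&(s>170)&(v>90))
E
python3 - <<'E'
from h import *
T=get_image("top")
c=T["color"][120:280,190:450,::-1]
cv2.imwrite("pics/crop_top.png",cv2.resize(c,None,fx=3,fy=3,interpolation=cv2.INTER_CUBIC))
S=get_image("scene")
cv2.imwrite("pics/crop_scene.png",cv2.resize(S["color"][140:360,130:390,::-1],None,fx=3,fy=2.7,interpolation=cv2.INTER_CUBIC))
for n,d in(("top",T),("scene",S)):
    for k,m in masks(d).items():
        for b in blobs(m): print(n,k,b, onz(d,b[0],{'blue':.042,'green':.01,'red':.027}[k]).round(3))
E
```

```text
top blue (array([238. ,  65.2]), [231, 57, 14, 17, 183], ((237.5, 65.0), (16.0, 13.0), 90.0)) [0.949 0.183 0.042]
top blue (array([420.6,  87.5]), [331, 56, 182, 64, 9031], ((421.5084228515625, 87.48388671875), (181.6914520263672, 61.73980712890625), 0.9315565824508667)) [ 0.891 -0.346  0.042]
top blue (array([544.5, 176.4]), [523, 152, 37, 50, 1001], ((544.9688720703125, 176.37904357910156), (41.198638916015625, 39.35578536987305), 75.52970886230469)) [ 0.635 -0.683  0.042]
top blue (array([379.6, 192.7]), [372, 175, 17, 36, 401], ((379.6849060058594, 192.65283203125), (34.953392028808594, 11.548748016357422), 79.3803482055664)) [ 0.58  -0.224  0.042]
top green (array([228. , 228.5]), [214, 225, 28, 8, 123], ((227.68463134765625, 228.52310180664062), (27.287641525268555, 4.34121561050415), 7.125016689300537)) [0.475 0.197 0.01 ]
top red (array([126.9,  77.8]), [108, 60, 38, 37, 985], ((127.27586364746094, 77.31034088134766), (41.854923248291016, 28.06937599182129), 48.36646270751953)) [0.911 0.509 0.027]
top red (array([509.8, 190.3]), [495, 169, 31, 43, 627], ((509.7869873046875, 1
[... 2227 characters left out ...]
460, 149, 34, 37, 684], ((476.5732116699219, 164.9490203857422), (28.252277374267578, 31.923479080200195), 28.610462188720703)) [0.899 0.538 0.027]
scene red (array([103.2, 226.8]), [96, 224, 14, 8, 62], ((102.80769348144531, 226.96156311035156), (13.728129386901855, 6.275716781616211), 11.309932708740234)) [ 0.176 -0.296  0.027]
scene red (array([187.4, 270.2]), [185, 265, 7, 11, 28], ((187.62889099121094, 269.8350524902344), (3.046038866043091, 10.762669563293457), 23.962486267089844)) [ 0.447 -0.255  0.027]
scene red (array([134.8, 396.1]), [108, 384, 54, 26, 649], ((134.5341339111328, 396.40728759765625), (56.30058288574219, 15.408581733703613), 20.22486114501953)) [ 0.567 -0.565  0.027]
```

View pics/crop_top.png

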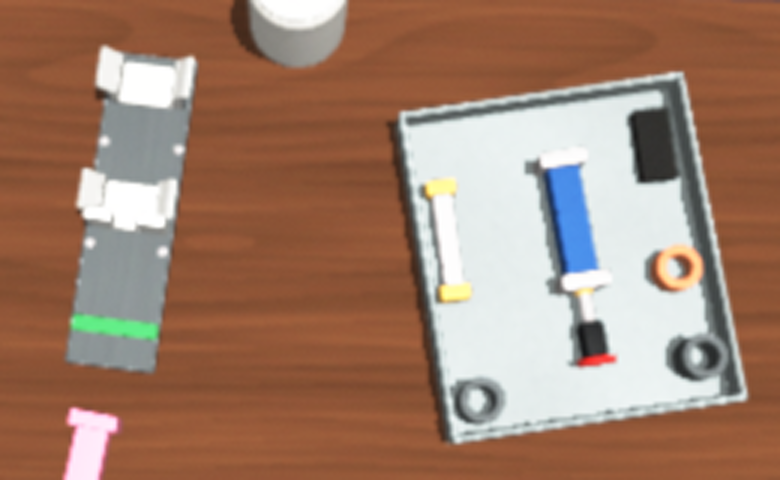

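The crop confirms it: blue barrel, steel collars, black handle, red disc. Coarse poses agree across both views to within about 12 mm. Next I take close wrist views of the cradle, then of the rod.

```bash
cat >> h.py <<'E'
def down(yaw):
    x=np.array([np.cos(yaw),np.sin(yaw),0]);z=np.array([0,0,-1.]);return np.stack([x,np.cross(z,x),z],1)
E
python3 - <<'E'
from h import *
d=get_image("top")
# coarse cradle axis from rail long edges in crop (px/3+offset)
a=onz(d,(190/3+190,62/3+120),.008);b=onz(d,(155/3+190,370/3+120),.008)
v=b-a;print(a,b,np.degrees(np.arctan2(v[1],v[0])),np.linalg.norm(v))
yc=np.arctan2(v[1],v[0])
m=onz(d,(228,228.5),.01); o=m-0.183*v/np.linalg.norm(v);print("cradle o",o,m)
yr=np.arctan2(-.025-.0,-.128); print(np.degrees(yr))
p=o+0.08*v/np.linalg.norm(v); 
t=read_clock()
move_ptp([p[0],p[1],.24],down(yc)); print(read_joints(),read_clock()-t,read_tcp_pos())
w=get_image("wrist");cv2.imwrite("pics/w_cradle.png",w["color"][:,:,::-1])
import pickle;pickle.dump(w,open("w_cradle.pkl","wb"))
E
```

```text
[0.73347137 0.13353005 0.008     ] [0.43389983 0.15685812 0.008     ] 175.5472809974468 0.3004784613351388
cradle o [0.65721627 0.18246676 0.01      ] [0.47476861 0.19667422 0.01      ]
-168.94854297333458
[-0.20176904  0.66680634 -0.34054175  1.60624419  0.26243495  0.91363572
  0.85952953] 1.8417000000000001 [0.57686009 0.19050121 0.24009797]
```

View pics/w_cradle.png

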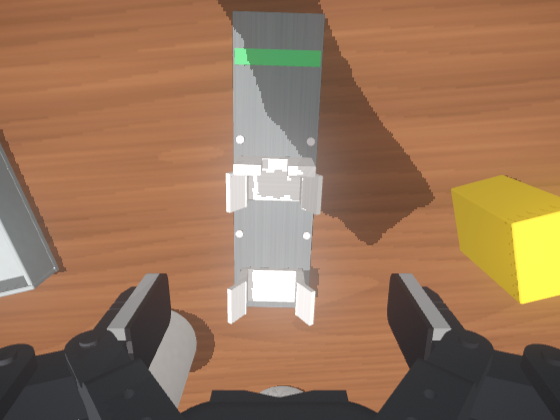

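The wrist view shows the cradle. Green mark is at (278,58), the slotted plate at about (275,165), the rear seat at (273,285), and the front rail corners at (235,14) and (323,16). I now fit the rail edges.

```bash
python3 - <<'E'
from h import *
import pickle
w=pickle.load(open("w_cradle.pkl","rb"))
H=hsv(w);h,s,v=[H[...,i].astype(int) for i in range(3)]
g=(s<60)
L=[];R=[]
for r in list(range(75,130))+list(range(215,228))+list(range(240,262)):
    c=np.where(g[r,200:350])[0]+200
    if len(c)>50: L.append((c[0]-.5+.5-.5,r));R.append((c[-1]+.5,r))
PL=np.array([onz(w,u,.008) for u in L]);PR=np.array([onz(w,u,.008) for u in R])
def fit(P):
    q=cv2.fitLine(P[:,:2].astype(np.float32),cv2.DIST_HUBER,0,1e-4,1e-4).ravel(); return q
for P in(PL,PR):
    q=fit(P);d=q[:2]*(-1 if q[0]>0 else 1);print(q,np.degrees(np.arctan2(d[1],d[0])))
ql,qr=fit(PL),fit(PR)
d=ql[:2]*np.sign(-ql[0])+qr[:2]*np.sign(-qr[0]);d/=np.linalg.norm(d);n=np.array([-d[1],d[0]])
print("width",(qr[2:]-ql[2:])@n)
mid=((qr[2:]@n)+(ql[2:]@n))/2
# front end: columns
F=[]
for c in range(245,315):
    r=np.where(g[:40,c])[0]
    if len(r):F.append((c,r[0]-.5))
xf=np.median([onz(w,u,.008)[:2]@d for u in F])
gm=masks(w)["green"];b=blobs(gm,100);print(b)
M=onz(w,b[0][0],.010);xm=M[:2]@d
print("front-mark",xf-xm,"expect .019..045")
o=d*(xf-.215)+n*mid;print("cradle o",o,"yaw",np.degrees(np.arctan2(d[1],d[0])),"mark x",xm-(xf-.215), "mark y",M[:2]@n-mid)
# where should slot/plate/bolt features project
D=np.r_[d,0];N=np.r_[n,0];O=np.r_[o,0]
for nm,p in dict(slotbot=(.079,0,.022),platetopL=(.074,.0,.054),rearend=(-.09,0,.008),seatmid=(0,0,.008),rs=(-.078,0,.022),rs2=(-.04,0,.022)).items():
    print(nm,proj(w,O+D*p[0]+N*p[1]+[0,0,p[2]]).round(1))
im=w["color"][130:330,190:370,::-1]
cv2.imwrite("pics/w_cr2.png",cv2.resize(im,None,fx=3,fy=3,interpolation=cv2.INTER_CUBIC))
E
```

```text
[ 0.99430424 -0.10657924  0.55455965  0.14611611] 173.88184
[ 0.9946035  -0.10374891  0.60414666  0.22552894] 174.0449
width -0.08418726
[(array([287.4,  57.4]), [251, 50, 70, 16, 941], ((285.33074951171875, 57.40795135498047), (69.1313247680664, 14.715394020080566), 1.9749339818954468))]
front-mark 0.03837611249219336 expect .019..045
cradle o [0.64893267 0.17846447] yaw 173.96336 mark x 0.17662388750780667 mark y -0.00947140936322216
slotbot [274.4 163.4]
platetopL [273.9 175.7]
rearend [270.8 306.7]
seatmid [272.7 233.6]
rs [270.8 304.3]
rs2 [271.6 273.2]
```

View pics/w_cr2.png

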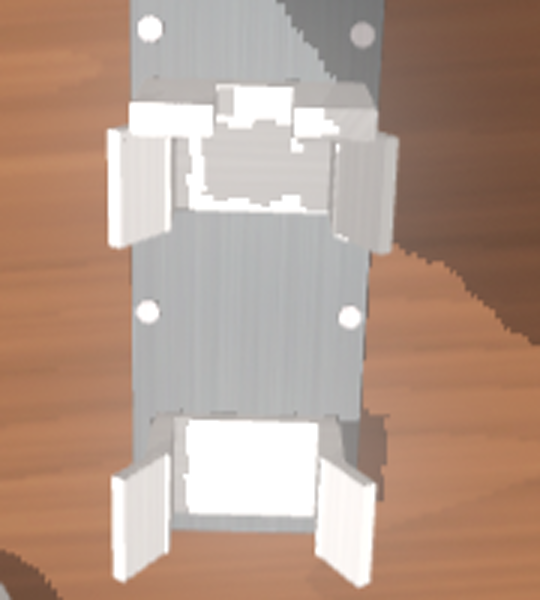

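Cradle checks: width is 84.2 mm against 84, the predicted rear end matches at row 307, and the slot matches within 1 px. The mark is at x = 176.6 mm, which is in range. Now the rod.

```bash
python3 - <<'E'
from h import *
import pickle
t=read_clock()
yr=np.radians(190.5)
move_ptp([.54,-.232,.20],down(yr)); print(read_joints().round(2),read_clock()-t,read_tcp_pos())
w=get_image("wrist");cv2.imwrite("pics/w_rod.png",w["color"][:,:,::-1])
pickle.dump(w,open("w_rod.pkl","wb"))
for k,m in masks(w).items():
    for b in blobs(m,60): print(k,b)
E
```

```text
[ 0.58  0.7  -0.44  1.71  0.38  0.82  1.72] 1.5666000000000002 [ 0.54102673 -0.23005095  0.20029028]
blue (array([273.5, 181.9]), [257, 171, 34, 26, 743], ((273.5, 183.5), (25.0, 33.0), 90.0))
blue (array([272.5, 253.7]), [257, 224, 33, 56, 1653], ((272.9999694824219, 251.5), (31.999996185302734, 54.99999237060547), 0.0))
blue (array([185.2, 399.7]), [165, 390, 45, 23, 499], ((185.7351531982422, 403.01080322265625), (45.02119827270508, 19.54730987548828), 8.972626686096191))
```

View pics/w_rod.png

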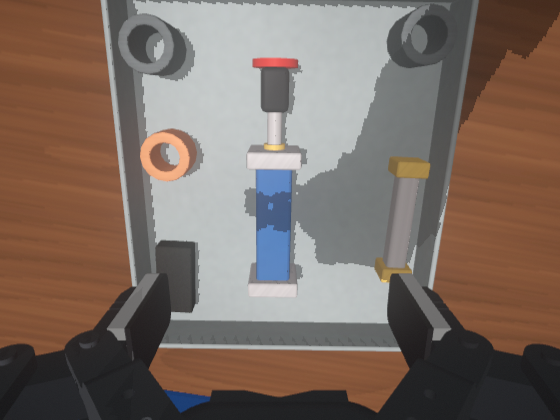

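The view shows the rod: red disc at (275,63), handle (275,90), front collar (274,157), barrel from about (274,170) to (273,280), rear collar (273,285). Copper bushing is at (168,155), pin at (403,220), pad at (176,275).

```bash
python3 - <<'E'
from h import *
import pickle
w=pickle.load(open("w_rod.pkl","rb"))
H=hsv(w);h,s,v=[H[...,i].astype(int) for i in range(3)]
sub=np.zeros_like(h,bool);sub[165:285,245:305]=1
b=(h>100)&(h<130)&(s>90)&sub
rows=[r for r in range(176,262) if b[r].sum()>20]
L=np.array([onz(w,(np.where(b[r])[0][0]-.5,r),.042) for r in rows]);R=np.array([onz(w,(np.where(b[r])[0][-1]+.5,r),.042) for r in rows])
C=(L+R)/2
q=cv2.fitLine(C[:,:2].astype(np.float32),cv2.DIST_HUBER,0,1e-4,1e-4).ravel();d=q[:2]*-np.sign(q[0])
n=np.array([-d[1],d[0]])
print("yaw",np.degrees(np.arctan2(d[1],d[0])),"width",np.median((L-R)[:,:2]@n))
cols=range(262,286)
f=[np.where(b[:,c])[0][0]-.5 for c in cols];r=[np.where(b[:,c])[0][-1]+.5 for c in cols]
rf,rr=np.median(f),np.median(r);print(rf,rr)
pf=onz(w,(274,rf),.042);pr=onz(w,(273,rr),.042)
print("rear blue end / front end at top",pf,pr,"visible len",(pf-pr)[:2]@d)
# collars: grey bright, top z .049
for nm,r0,r1 in(("front",140,175),("rear",260,300)):
    col=[np.where((s[r0:r1,c]<40)&(v[r0:r1,c]>225))[0]+r0 for c in range(255,292)]
red=((h<8)|(h>170))&(s>130)&(v>80);red[100:]=0
bl=blobs(red,40);print(bl)
off=q[2:]@n
for B in bl:
    P=onz(w,B[0],.030);print("red",P,P[:2]@n-off)
    xd=P[:2]@d
print("disc - front",xd-pf[:2]@d,"disc-rear",xd-pr[:2]@d)
mid_guess=d*(xd-.132)+n*off
print("mid from disc",mid_guess)
print("mid from rear blue edge",d*(pr[:2]@d+.055 )+n*off)
for nm,x,z in(("frontcollar rear top edge",.051,.049),("front collar front top",.065,.049),("rear collar front top",-.051,.049),("rear collar rear top",-.065,.049),("disc out top",.135,.045),("disc in bottom",.129,.009),("handle back top",.095,.040)):
    p=np.r_[mid_guess+d*x,z];print(nm,proj(w,p).round(1))
for nm,uv in(("copper",(168,150)),("pin",(405,165)),("padcorner",(195,243))):
    p=onz(w,uv,.033)[:2]-mid_guess;print(nm,p@d,p@n)
cv2.imwrite("pics/w_rod2.png",cv2.resize(w["color"][45:305,200:350,::-1],None,fx=2.3,fy=2.3,interpolation=cv2.INTER_CUBIC))
E
```

```text
yaw -170.05478 width 0.028823004019708026
169.5 279.5
rear blue end / front end at top [ 0.52942866 -0.23627882  0.042     ] [ 0.62851642 -0.21909251  0.042     ] visible len 0.1005669939571982
[(array([274.5,  62.5]), [254, 59, 42, 8, 332], ((274.5, 62.5), (7.0, 41.0), 90.0))]
red [ 0.4480894  -0.25089273  0.03      ] -1.8998216959609238e-06
disc - front 0.08264092051155064 disc-rear 0.18320791446874884
mid from disc [ 0.5781062  -0.22809733]
mid from rear blue edge [ 0.57437109 -0.22875225]
frontcollar rear top edge [273.5 169.3]
front collar front top [273.6 151.8]
rear collar front top [272.7 283.2]
rear collar rear top [272.6 297.2]
disc out top [274.3  56.9]
disc in bottom [274.8  67.9]
handle back top [274.  111.9]
copper 0.06294796326971676 0.08779841052331659
pin 0.052502515397721154 -0.11014526312841459
padcorner -0.020343720859830654 0.07008413463208693
```

View pics/w_rod2.png

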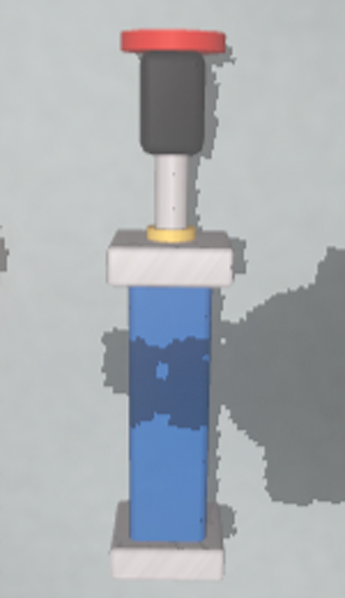

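Predicted collar edges (152/169/283/297) match the picture (153/169/282/297), so the pose is consistent: mid (0.578,-0.228), yaw 190°. The grasp is clear of its neighbours. Now I pick.

```bash
python3 - <<'E'
from h import *
import pickle
yr=np.radians(189.95);d=np.array([np.cos(yr),np.sin(yr)])
g=np.array([.5778,-.2281])+.018*d
move_ptp([*g,.10],down(yr))
line_to([*g,.012],v=.08); print(read_tcp_pos(),read_ft_force())
gripper_close(60); print("gap",read_finger_gap())
line_to([*g,.035],v=.06);line_to([*g,.21],v=.15)
print(read_tcp_pos(),read_ft_force(),read_wrist_torque(),read_finger_gap(),read_clock())
w=get_image("wrist");cv2.imwrite("pics/w_held.png",w["color"][:,:,::-1]);pickle.dump([w,read_tcp_pos(),read_tcp_rot()],open("held.pkl","wb"))
E
```

```text
[ 0.56051172 -0.23133137  0.01253712] [-0.02290439 -0.12694844  1.15918771]
gap 0.3412278759869591
[ 0.55928862 -0.23108712  0.20902036] [ 0.44631487  0.21757566 -4.27888187] [ 0.02805626 -0.00981704 -0.03810789] 0.34073196474831685 7.95
```

View pics/w_held.png

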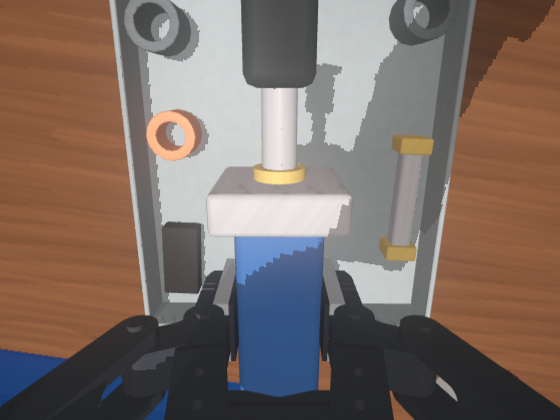

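The rod is held: collar at (279,200), handle at (279,40), and the neighbours have not moved. I check the in-hand pose by comparing predicted edges with the picture.

```bash
python3 - <<'E'
from h import *
import pickle
w,t,R=pickle.load(open("held.pkl","rb"))
for nm,x,y,z in(("col front top",.065,0,.022),("col rear top",.051,0,.022),("col front topL",.065,-.022,.022),("col front topR",.065,.022,.022),("col front bottom",.065,0,-.022),("handle back top",.095,0,.013),("handle back bottom",.095,0,-.013)):
    p=t+R@np.array([x-.018,y,-.0145-z]);print(nm,proj(w,p).round(1))
E
```

```text
col front top [278.4 191.6]
col rear top [278.5 235.7]
col front topL [204.  191.7]
col front topR [353.  191.5]
col front bottom [278.7 163.2]
handle back top [278.3  85.1]
handle back bottom [278.5  85.7]
```

Agreement is within a few pixels, with possibly a slight nose-down sag of about 3 mm, which the seats will correct. Now I place it.

```bash
python3 - <<'E'
from h import *
import pickle
yc=np.radians(173.96);d=np.array([np.cos(yc),np.sin(yc)]);o=np.array([.6489,.1785])
g=o+(.018)*d
move_ptp([*g,.20],down(yc)); print(read_tcp_pos(),read_clock())
line_to([*g,.085],v=.12)
print(read_tcp_pos(),read_ft_force())
w=get_image("wrist");cv2.imwrite("pics/w_pre.png",w["color"][:,:,::-1])
S=get_image("scene");cv2.imwrite("pics/s_pre.png",cv2.resize(S["color"][120:260,240:430,::-1],None,fx=4,fy=4,interpolation=cv2.INTER_CUBIC))
E
```

```text
[0.63158634 0.17768383 0.19981565] 9.5417
[0.63174976 0.18071417 0.08590978] [ 0.46990761  0.47518346 -3.50161259]
```

View pics/w_pre.png

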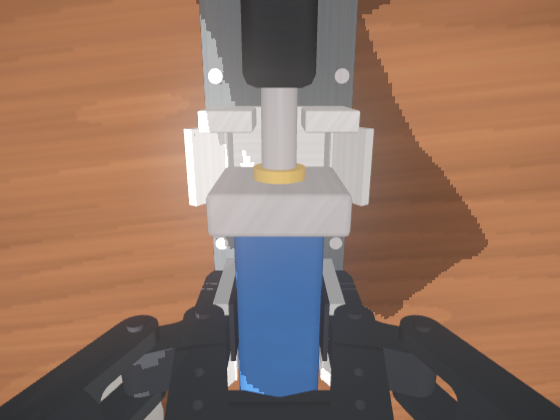

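View pics/s_pre.png

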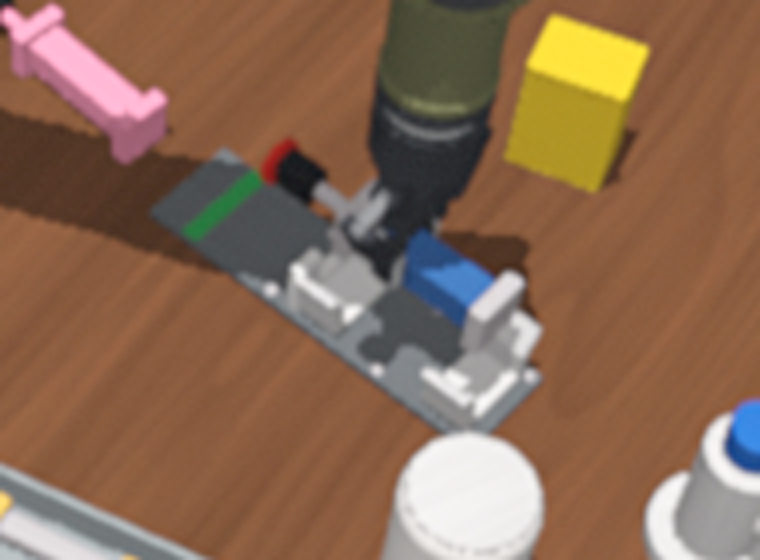

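Rod (col 279) and slot (col 278.5) line up, so I lower it.

```bash
python3 - <<'E'
from h import *
yc=np.radians(173.96);d=np.array([np.cos(yc),np.sin(yc)]);o=np.array([.6489,.1785])
g=o+(.018)*d
for z in (.05,.038,.030,.026,.0235):
    line_to([*g,z],v=.06); print(z,read_tcp_pos().round(4),read_ft_force().round(1),read_wrist_torque().round(2))
    if read_ft_force()[2]>8: break
w=get_image("wrist");cv2.imwrite("pics/w_low.png",w["color"][:,:,::-1])
S=get_image("scene");cv2.imwrite("pics/s_low.png",cv2.resize(S["color"][120:260,240:430,::-1],None,fx=4,fy=4,interpolation=cv2.INTER_CUBIC))
E
```

```text
0.05 [0.6312 0.1805 0.05  ] [-0.5  0.4 -3.9] [-0.01 -0.05 -0.04]
0.038 [0.6305 0.1802 0.0374] [ 0.1 -0.5 -2.8] [-0.03 -0.05  0.02]
0.03 [0.6306 0.1802 0.0294] [-0.2 -0.2 -3.2] [-0.05 -0.01 -0.01]
0.026 [0.6308 0.1803 0.0257] [ 0.2  0.  -4.5] [-0.02 -0.01  0.  ]
0.0235 [0.6309 0.1803 0.0234] [-0.3  0.7 -4. ] [-0.01  0.02 -0.06]
```

View pics/w_low.png

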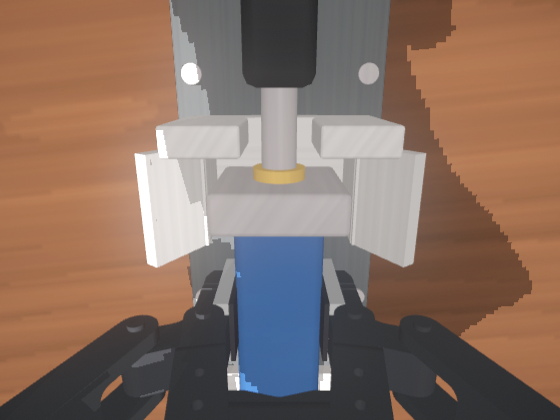

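View pics/s_low.png

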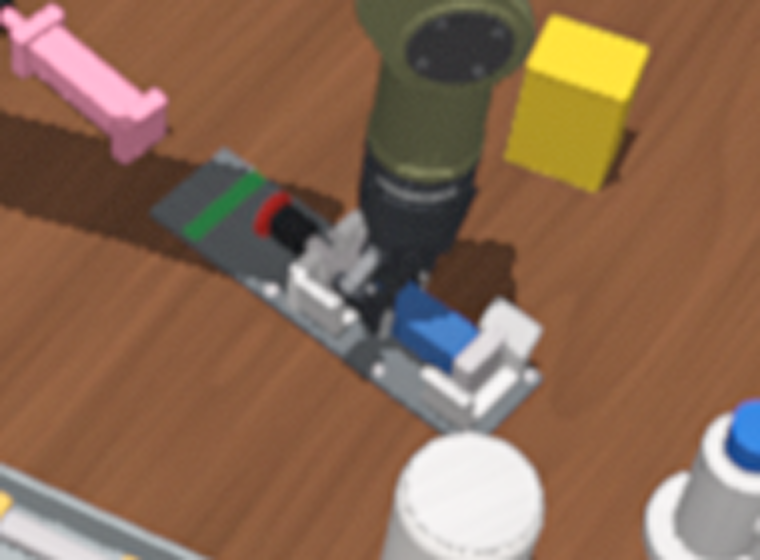

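The collar sits between the cheeks and the rod is in the slot (col 279 against 279.5). I touch down and release.

```bash
python3 - <<'E'
from h import *
yc=np.radians(173.96);d=np.array([np.cos(yc),np.sin(yc)]);o=np.array([.6489,.1785])
g=o+(.018)*d
for z in (.0225,.0215,.0205,.0195):
    line_to([*g,z],v=.03); f=read_ft_force();print(z,read_tcp_pos().round(4),f.round(1))
    if f[2]>2: break
gripper_open(); print(read_ft_force().round(1))
line_to([*g,.12],v=.12)
p=o+.10*d
line_to([*p,.16],v=.15)
dwell(.2)
w=get_image("wrist");cv2.imwrite("pics/w_laid.png",w["color"][:,:,::-1]);print(read_clock())
import pickle;pickle.dump(w,open("w_laid.pkl","wb"))
E
```

```text
0.0225 [0.6309 0.1803 0.0224] [-0.1  0.8 -3.9]
0.0215 [0.631  0.1804 0.0215] [ 0.9 -0.6 -3.9]
0.0205 [0.631  0.1804 0.0213] [-2.8 -0.2  5.6]
[ 0.6 -0.2 -0.6]
16.0417
```

View pics/w_laid.png

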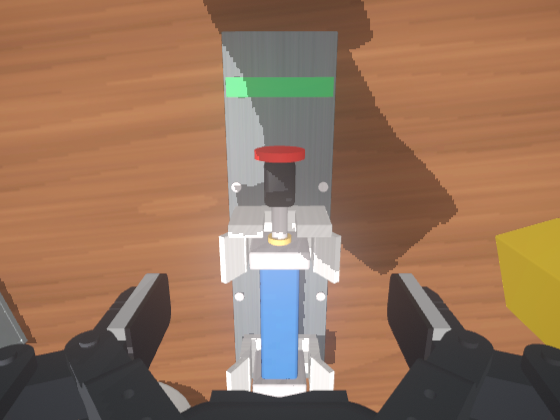

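The rod lies in the cradle: disc (280,154), handle (280,182), rod in the slot (280,218), green mark (281,87). I measure both to set the pull length.

```bash
python3 - <<'E'
from h import *
import pickle
w=pickle.load(open("w_laid.pkl","rb"))
yc=np.radians(173.96);d=np.array([np.cos(yc),np.sin(yc)]);n=np.array([-d[1],d[0]]);o=np.array([.6489,.1785])
gm=masks(w)["green"]
ys=[np.where(gm[60:110,c])[0]+60 for c in range(240,325)]
t=np.median([y[0]-.5 for y in ys]);b=np.median([y[-1]+.5 for y in ys])
for r in(t,b):
    p=onz(w,(281,r),.010)[:2]-o;print("mark edge",r,p@d,p@n)
H=hsv(w);h,s,v=[H[...,i].astype(int) for i in range(3)]
red=((h<8)|(h>170))&(s>130)&(v>80)
for B in blobs(red,60): print(B[:2]); 
for X in(.132,):
    for nm,x,z in(("outer top",X+.003,.054),("inner top",X-.003,.054),("outer mid",X+.003,.036)): print(nm,proj(w,np.r_[o+d*x,z]).round(1))
cc=np.where(red[140:170,280])[0]+140;print(cc)
for nm,x,z in(("coll fr top",.065,.058),("coll rear top",.051,.058),("plate front top",.084,.054),("rear col front",-.051,.058)): print(nm,proj(w,np.r_[o+d*x,z]).round(1))
cv2.imwrite("pics/w_laid2.png",cv2.resize(w["color"][130:400,200:360,::-1],None,fx=2.2,fy=2.2,interpolation=cv2.INTER_CUBIC))
E
```

```text
Traceback (most recent call last):
IndexError: index 0 is out of bounds for axis 0 with size 0
```

```bash
python3 - <<'E'
from h import *
import pickle
w=pickle.load(open("w_laid.pkl","rb"))
yc=np.radians(173.96);d=np.array([np.cos(yc),np.sin(yc)]);n=np.array([-d[1],d[0]]);o=np.array([.6489,.1785])
H=hsv(w);h,s,v=[H[...,i].astype(int) for i in range(3)]
gm=(h>40)&(h<90)&(s>90)
ys=[np.where(gm[60:110,c])[0]+60 for c in range(235,328)]
ys=[y for y in ys if len(y)>5];print(len(ys))
t=np.median([y[0]-.5 for y in ys]);b=np.median([y[-1]+.5 for y in ys])
for r in(t,b):
    p=onz(w,(281,r),.010)[:2]-o;print("mark edge",r,p@d,p@n)
red=((h<8)|(h>170))&(s>130)&(v>80)
for B in blobs(red,60): print(B[:2]); 
for X in(.132,):
    for nm,x,z in(("outer top",X+.003,.054),("inner top",X-.003,.054),("outer mid",X+.003,.036)): print(nm,proj(w,np.r_[o+d*x,z]).round(1))
cc=np.where(red[140:170,280])[0]+140;print(cc)
for nm,x,z in(("coll fr top",.065,.058),("coll rear top",.051,.058),("plate front top",.084,.054),("rear col front",-.051,.058)): print(nm,proj(w,np.r_[o+d*x,z]).round(1))
cv2.imwrite("pics/w_laid2.png",cv2.resize(w["color"][130:400,200:360,::-1],None,fx=2.2,fy=2.2,interpolation=cv2.INTER_CUBIC))
E
```

```text
93
mark edge 76.5 0.18375050451441668 -0.0013715052916579745
mark edge 96.5 0.16956997272695115 -0.001363827716329869
(array([279.6, 153.9]), [255, 146, 50, 17, 730])
outer top [279.2 152. ]
inner top [279.3 160.9]
outer mid [279.3 147.9]
[146 147 148 149 150 151 152 153 154 155 156 157 158 159 160 161 162]
coll fr top [279.4 251.1]
coll rear top [279.5 268.9]
plate front top [279.4 224. ]
rear col front [279.7 383.6]
```

View pics/w_laid2.png

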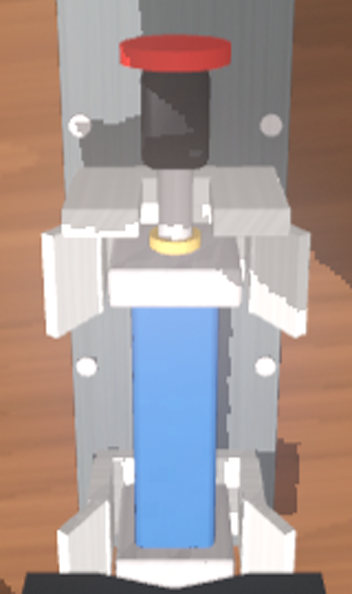

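The mark centre is at x = 0.1767 (measured length 14.2 mm against 14). The disc is at about 0.131 and the collar edges match, so the barrel is seated. Now grip the handle and pull.

```bash
python3 - <<'E'
from h import *
import pickle
yc=np.radians(173.96);d=np.array([np.cos(yc),np.sin(yc)]);n=np.array([-d[1],d[0]]);o=np.array([.6489,.1785])
g=o+.1118*d
line_to([*g,.10],down(yc),v=.15)
line_to([*g,.019],v=.08); print(read_tcp_pos(),read_ft_force().round(1))
gripper_close(70); print("gap",read_finger_gap(),read_ft_force().round(1))
for k in(.012,.03,.0452):
    line_to([*(g+k*d),.019],v=.03); p=read_tcp_pos();print(k,(p[:2]-g)@d,(p[:2]-g)@n,p[2],"pull",read_ft_force()@np.r_[d,0],read_ft_force().round(1))
dwell(.3)
p=read_tcp_pos();print((p[:2]-g)@d,read_ft_force().round(1),read_finger_gap(),read_clock())
w=get_image("wrist");cv2.imwrite("pics/w_pull.png",w["color"][:,:,::-1])
S=get_image("scene");cv2.imwrite("pics/s_pull.png",cv2.resize(S["color"][120:260,240:430,::-1],None,fx=4,fy=4,interpolation=cv2.INTER_CUBIC))
T=get_image("top");cv2.imwrite("pics/t_pull.png",cv2.resize(T["color"][120:260,190:300,::-1],None,fx=4,fy=4,interpolation=cv2.INTER_CUBIC))
pickle.dump([w,S,T],open("pull.pkl","wb"))
E
```

```text
[0.5381498  0.19043356 0.01948304] [-0.2 -0.6 -0.6]
gap 0.24824497147934027 [-1.   0.4  3.5]
0.012 0.010996028259517211 -0.00018666673946769494 0.01924388570384363 pull -3.658656625751321 [ 3.6 -0.7  1.7]
0.03 0.028072366513831118 -0.00022116822284981745 0.019221210723918098 pull -6.781863318934515 [ 6.7 -1.4 -0.4]
0.0452 0.04225482736310578 -0.00021111398501150573 0.019216942586978727 pull -9.295644840686546 [ 9.2 -1.4 -1.6]
0.04216338973810058 [ 9.2 -1.2 -1.9] 0.24468328254833485 20.6167
```

View pics/w_pull.png

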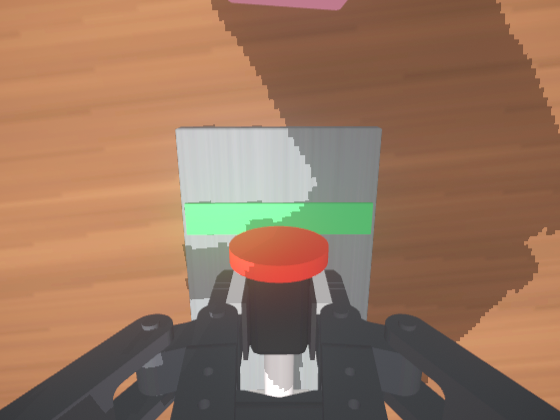

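View pics/s_pull.png

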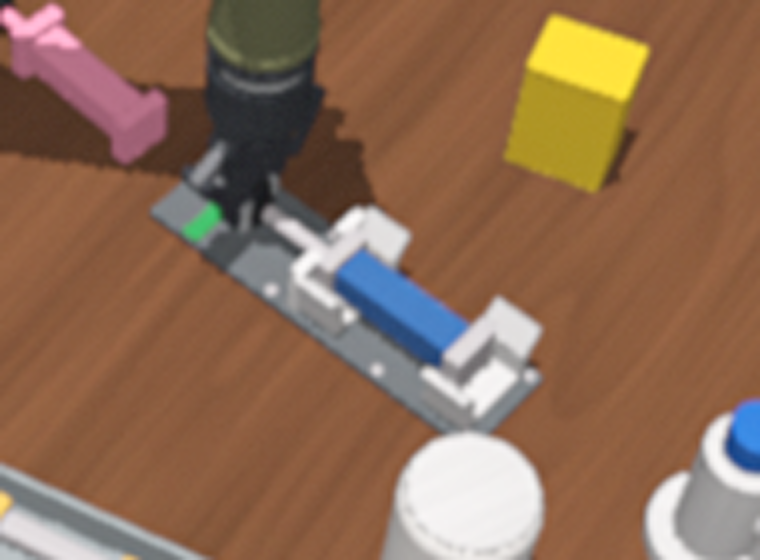

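View pics/t_pull.png

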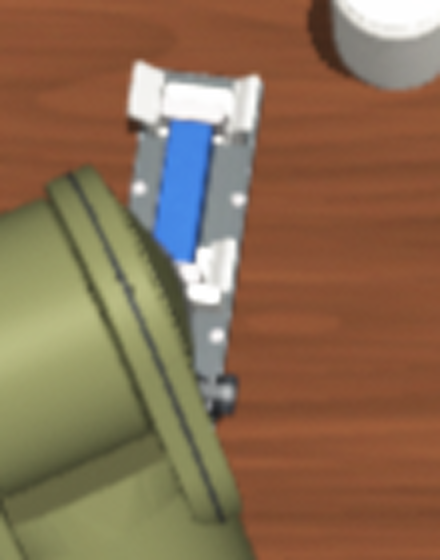

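The disc (279,252) stands just short of the mark (279,218), and the barrel is still in the cradle. The arm gives about 3 mm under the spring load. I measure the remaining error.

```bash
cat > meas.py <<'E'
from h import *
yc=np.radians(173.96);d=np.array([np.cos(yc),np.sin(yc)]);o=np.array([.6489,.1785])
def meas(w):
    H=hsv(w);h,s,v=[H[...,i].astype(int) for i in range(3)]
    red=((h<8)|(h>170))&(s>130)&(v>60)
    c=np.where(red[200:300,279])[0]+200
    g=(h>40)&(h<90)&(s>90)
    gs=[np.where(g[150:260,k])[0]+150 for k in list(range(200,225))+list(range(335,360))]
    gt=np.median([y[0]-.5 for y in gs]);gb=np.median([y[-1]+.5 for y in gs])
    X=lambda r,z:(onz(w,(279,r),z)[:2]-o)@d
    m=(X(gt,.010)+X(gb,.010))/2
    print("rows",c[0],c[-1],gt,gb,"mark",m,X(gt,.01)-X(gb,.01))
    a=X(c[0]-.5,.018)-.003;b=X(c[-1]+.5,.054)+.003
    print("disc x from lower outer edge",a,"from upper inner edge",b,"disc-mark",a-m,b-m)
    return a-m,b-m
E
python3 - <<'E'
from meas import *
import pickle
w,S,T=pickle.load(open("pull.pkl","rb"));meas(w)
# barrel in top image: rear-collar front/rear edges & blue ends
H=hsv(T);h,s,v=[H[...,i].astype(int) for i in range(3)]
for x in (.009,0): 
    for nm,q,z in(("blue rear",-.051,.051),("blue rear at collar top",-.051,.058),("blue front",.051,.051)): print(x,nm,((proj(T,np.r_[o+d*(x+q),z])-[190,120])*4).round(0))
E
```

```text
rows 242 282 202.5 233.5 mark 0.17667497768650553 0.01415616907150069
disc x from lower outer edge 0.16623473079658752 from upper inner edge 0.17322818993008793 disc-mark -0.010440246889918015 -0.003446787756417602
0.009 blue rear [189. 121.]
0.009 blue rear at collar top [188. 119.]
0.009 blue front [168. 263.]
0 blue rear [191. 109.]
0 blue rear at collar top [190. 106.]
0 blue front [170. 250.]
```

The upper edge gives disc minus mark = -3.4 mm and the arm readings agree (-3.2 mm). The lower-edge value is spoiled by shading that the mask misses. The top view puts the blue ends at rows 121 and 263, so the barrel is at x = +9 mm, against the plate. I pull the remaining 3.4 mm.

```bash
python3 - <<'E'
from meas import *
n=np.array([-d[1],d[0]])
g=o+.1118*d
line_to([*(g+.0488*d),.019],v=.02); dwell(.5)
p=read_tcp_pos();print((p[:2]-g)@d,(p[:2]-g)@n,p[2],read_ft_force().round(1),read_finger_gap())
w=get_image("wrist");cv2.imwrite("pics/w_pull2.png",w["color"][:,:,::-1]);meas(w)
T=get_image("top");cv2.imwrite("pics/t_pull2.png",cv2.resize(T["color"][120:260,190:300,::-1],None,fx=4,fy=4,interpolation=cv2.INTER_CUBIC))
m=(p[:2]-o)@d+.0195
for z,x in((.018,.003),(.054,.003),(.054,-.003)): print(z,x,proj(w,np.r_[o+d*(m+x),z]).round(1))
dwell(.3);p=read_tcp_pos();print((p[:2]-g)@d,np.abs(read_joint_vel()).max(),read_clock())
S=get_image("scene");cv2.imwrite("pics/s_pull2.png",S["color"][:,:,::-1])
E
```

```text
0.04553688468694761 -0.0002626609060963378 0.0192181887475696 [ 9.5 -2.1 -1.9] 0.24664999036715782
rows 227 282 210.0 240.5 mark 0.17669886806411905 0.014104175386988105
disc x from lower outer edge 0.17626247967099476 from upper inner edge 0.17659787769534746 disc-mark -0.0004363883931242929 -0.00010099036877159184
0.018 0.003 [277.7 225.2]
0.054 0.003 [277.4 265.1]
0.054 -0.003 [277.5 281.8]
0.0455444078118267 0.0016154924216825127 22.0
```

View pics/w_pull2.png

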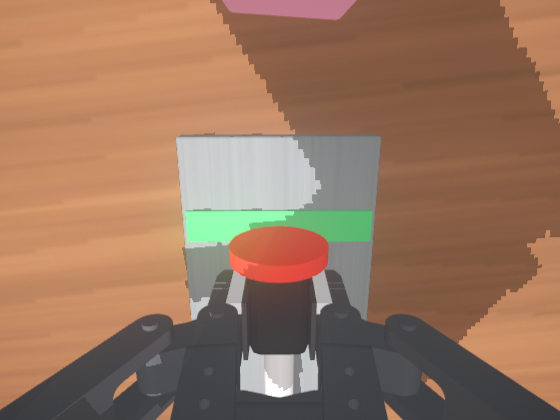

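View pics/t_pull2.png

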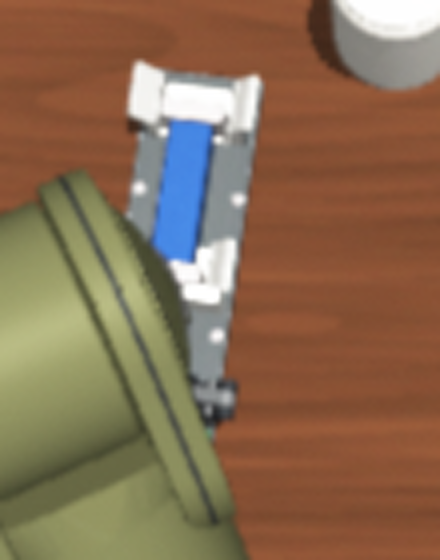

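View pics/s_pull2.png

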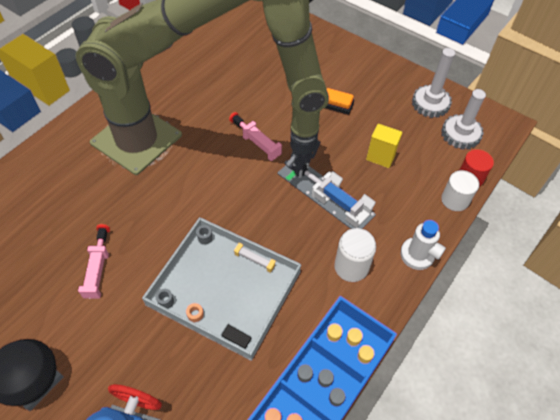

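The disc is over the mark: both edge measurements are within 0.5 mm of its centre, with the disc at (279,252) and the strip at rows 210–240. The barrel has not moved (top view, blue ends at rows 121 and 263) and the other parts are in place. I hand the job in.

```bash
python3 -c "
from station import *
close_job()"
```

```text
the job is handed in; nothing more can be done
```

I laid the blue sprung rod in the cradle with its handle in front of the slotted plate. I then gripped the handle, pulled it out until the red disc stood over the green mark, and handed the job in at about 22 s, still gripping. No verdict is reported.

**Last checks:**
- **Disc:** within 0.5 mm of the mark's centre by two image edges, and arm readings agree within about 1 mm.
- **Barrel:** seated, at about +9 mm along the cradle, so the front collar is at the plate.
- **Grip and stillness:** fingers were closed on the handle with a 70 N grip setting. Holding force against the spring was about 9.5 N, and the arm was practically still.
- **Other parts:** they looked unmoved in the scene picture. I compared them by eye and did not measure them.

**Checks that disagreed:**
- The first pull stopped about 3.4 mm short because the arm gives a little under the spring load. I corrected it.
- One reading of the disc's lower edge was 7 mm off, because the colour mask missed a shaded part. It agreed on the next look.
- The measured pull force was a little below the spring formula, which gives about 10 N for the 36 mm pull.

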